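# Prove the stop button of a crack tester, then hold a thru-axle in its ring coil

## Task

Before using the bench crack tester, prove its stop button: push the red mushroom head down until it latches, then twist it clockwise until it springs back up, and let go of it. Then take the orange-headed thru-axle out of the wooden rack and lower it, thread first, through the tester's ring coil without touching the tester with it, until the whole thread is out below the coil. Finish while still holding it there for the reading: upright, still, centred in the bore and clear of the base below; leave the other axles, the socket and the pad box where they are.

Things in the scene. Friction and masses are not known exactly. Their poses are not given: they have to be found in the camera images.
- tester: fixed bench crack tester: dark base plate 220 x 260 mm, 16 mm high; cream housing along its back edge, 80 mm deep, 134 mm high (carry handle to 155); front right a 60 mm high cream console with the stop button; front left a black ring coil on a bracket. Origin: centre of the underside; x to its back, y to its left. Coil axis at x -50, y +68 mm; button axis at x -52, y -72 mm
- coil_mouth (a point): centre of the upper mouth of the ring coil, 115 mm above the bench. The bore is vertical, 24 mm wide (white liner) and 30 mm long; the coil is 57 mm across outside. It is open below, over the base plate
- coil_bottom (a point): centre of the lower mouth of the coil, 85 mm above the bench. Below it lies a rubber pad on the base whose top is 19 mm above the bench
- stop_top (a point): top centre of the red mushroom head (40 mm wide, its gripping rim about 12 mm high, from 7 to 19 mm below this point). Released it stands 98 mm above the bench, 38 mm above the console top; pressed 6 mm lower, which leaves 10 mm between the head's underside and the console top
- stop_plunger (a joint): push travel of the mushroom head in m: 0 released (up), 0.006 pressed fully down. It needs about 4 N, snaps over centre at half travel and then stays latched down
- stop_head (a joint): twist of the mushroom head in rad: 0 at rest, growing clockwise seen from above, stop at 0.85. When the head is latched down, turning it lifts the plunger by a cam, 6 mm per rad, and beyond about 0.55 rad it springs up; a light spring (0.05 N m at 0.8 rad) turns the head back to 0 when let go
- axle_rack: fixed light-wood block 60 x 190 x 45 mm with three vertical holes in a row along its y axis (at -62, 0, +62 mm), 13.5 mm wide and 35 mm deep; a thru-axle stands in each, thread down, in any order. Origin: centre of the underside
- axle_orange: front thru-axle with an orange head, standing upright in the rack: rod 12 mm in diameter and 120 mm long, the lowest 21 mm threaded (bright steel), the rest dark; on top a round head 20 mm in diameter and about 21 mm high. 50 to 100 g. Origin: the centre of the lower (threaded) end; z along the rod to the head
- axle_orange_head (a point): middle of the orange head, 131 mm above the threaded end: the place to grip
- axle_orange_tip (a point): centre of the threaded end of the orange-headed axle
- axle_mid (a point): point on the axis of the orange-headed axle, 55 mm above its threaded end
- axle_silver: same axle with silver head, to be left in the rack; origin at its lower end
- axle_black: same axle with black head, to be left in the rack; origin at its lower end
- lockring_socket: bystander: light grey bottom-bracket socket, 44 mm wide, 30 mm high, loose on the bench
- pad_box: bystander: small red brake-pad carton, 52 x 68 x 24 mm, loose on the bench
Things that resemble listed ones, but are neither listed nor needed, are in the scene too. Leave any green or yellow look-alike of the axle_orange alone.

How it is judged:
By the outcome, as a careful person would: the job done as asked, in the order asked, and still so for the second after the job is handed in, while the arm keeps its last pose, push and grip.
It also fails if it takes over 69 s, if anything falls off the work surface, if the arm or the gripper's body presses on something with over 40 N, if the wrist force passes 120 N, or if a joint passes its speed limit or range.

## Robot

A 6-joint arm with a two-finger parallel gripper is mounted at the origin on a cart in front of the work surface, level with it; the furniture and walls round the work are solid. World frame = base frame: x ahead of the robot, y to its left, z up, the work surface at z = 0. Lengths are in m, angles in degrees, forces in N, time in s.
With the tool pointing down it reaches from about 0.325 to 0.775 m from the base axis. Payload 5.5 kg.
Tool frame: the origin (TCP) lies at the centre of the arm's flange, where the gripper is bolted on; the fingertips stand 182 mm ahead of it and the grasp point (between the pads) lies 163 mm ahead of it; z points along the fingers, y is the line along which they close (so a half turn about z gives the same grasp; the last joint's range is limited). The gripper opens to 88 mm and grips with 3 to 60 N. Pads are 20 mm wide; open, the fingers measure 115 mm over their backs; the gripper's body (75 mm by 178 mm) begins 61 mm behind the grasp point.
Start: joints at [62.641, 5.22, 70.514, -0, 104.267, -3.249], TCP at [0.245, 0.548, 0.405] pointing down, gripper open.
Joint ranges: [-164.24, 164.24], [-49.07, 125.15], [9.68, 141.18], [-86.29, 266.29], [3.28, 154.24], [-151.56, 151.56]. Speed limits (degrees/s): [147.25, 147.25, 172.46, 180, 180, 180].

## Interface

Orientations are given as [roll, pitch, yaw] about the fixed x, y, z axes, in that order (R = Rz(yaw) Ry(pitch) Rx(roll)).
In Python, from station import r gives the robot as it stands. The module is installed in compiled form; this text tells all that it offers. Calls block until the motion is done:
- r.reach(position, orientation): joint-space move of the TCP to a pose.
- r.servo_line(position, rotation=None, speed=0.15): straight line of the TCP; rotation=None keeps the orientation; speed is the mean speed in m/s.
- r.move_joints(angles): joint-space move.
- r.let_go() and r.grab(squeeze=None): open the fingers fully, or close them until they stop; squeeze is the grip in N (None keeps the last).
- r.wait(seconds).
- r.inverse_kinematics(position, orientation): joint angles nearest the present ones, or None.
- r.sense(): the state.
- r.snapshot(name): name is "scene" or "top" or "wrist"; returns a dict with "frame" (480x640x3 uint8, red, green, blue), "fx", "fy", "cx", "cy" (pixels), "R" (3x3) and "t" (3): a world point X has camera coordinates R X + t. Camera axes: x right, y down, z forward; pixel columns grow to the right and rows downward; lengths in m; the calibration is good to about 2 mm. A picture is of the moment at which its call begins. There is no depth.
A pose or a line that the arm cannot do raises r.IKError and nothing moves.
- r.hand_in(): hands the job in; it is judged then, once.
The state is a dict: "clock": time; "joints": joint angles; "joint_vel": joint speeds; "joint_torque": joint torques, N m; "tcp_pos": TCP position; "orientation": TCP orientation; "contact_force": force on the tool from outside, world axes, zero at the start; "torque": the same for the moment, N m; "opening": finger opening in m; "gripper_force": force on a finger pad.
Only numpy, scipy, OpenCV 4.12 (cv2) and the standard library are available. Lean on these libraries where they do the work, as an engineer would, in place of code of your own. Each camera call takes 0.05 s, during which the arm holds its last target. There are 200 camera calls.

## Working session

There is one attempt and no reset: what is moved stays moved. The work goes in short steps, each a Python script; the robot and the scene stay as the last script left them, time stands still between calls to the robot, and variables do not carry over. Pictures are saved under pics/ and viewed, at most 10 in all, crops included, and the job is handed in when it is done.

```bash
mkdir -p pics
python3 - <<'E'
from station import r
import cv2,numpy as np,pickle
for n in ("scene","top"):
    s=r.snapshot(n); pickle.dump(s,open(n+".pkl","wb")); cv2.imwrite(f"pics/{n}0.png",s["frame"][:,:,::-1])
    print(n,s["fx"],s["fy"],s["cx"],s["cy"],(-np.array(s["R"]).T@s["t"]).round(3),np.round(s["R"],3).tolist())
print(r.sense())
E
```

```text
scene 521.9852247876364 521.9852247876364 320.64224909025893 251.35836544547902 [-0.234 -0.682  0.656] [[0.642, -0.767, 0.02], [-0.352, -0.317, -0.881], [0.682, 0.558, -0.473]]
top 499.4879647290103 499.4879647290103 312.9429484815662 229.51007713872633 [ 0.358 -0.056  1.37 ] [[-0.013, -1.0, -0.025], [-0.993, 0.016, -0.119], [0.119, 0.024, -0.993]]
{'clock': 0.1, 'joints': array([ 6.26422333e+01,  5.25813763e+00,  7.05758079e+01, -1.21328146e-03,
        1.04263627e+02, -3.24792267e+00]), 'joint_vel': array([ 0.01244033, -0.16350569, -0.14598   ,  0.05797035, -0.0367004 ,
        0.02345515]), 'joint_torque': array([ 3.53461495e-03, -4.47854805e+01, -4.07570744e+01,  7.01842317e-02,
        2.84389907e-02, -9.29571070e-05]), 'tcp_pos': array([0.24511575, 0.54770927, 0.40361836]), 'orientation': array([-1.79902517e+02, -4.35363344e-03,  1.55889854e+02]), 'contact_force': array([ 0.41737168, -0.47333281, -0.07838692]), 'torque': array([-0.02462313,  0.01175307, -0.0396382 ]), 'gripper_force': 0.0, 'opening': 0.08764643802927131}
```

View pics/scene0.png

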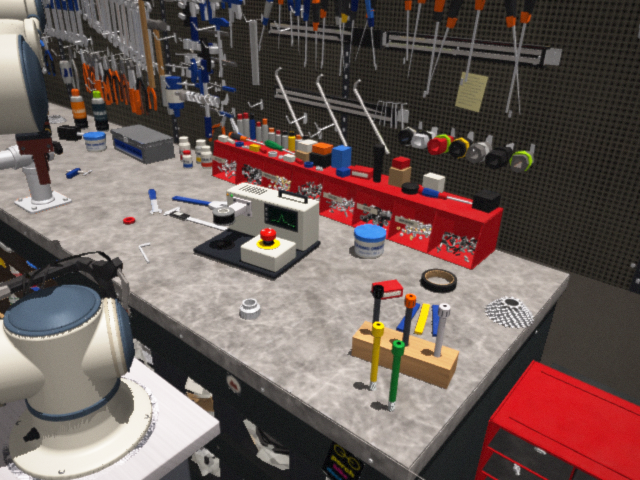

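View pics/top0.png

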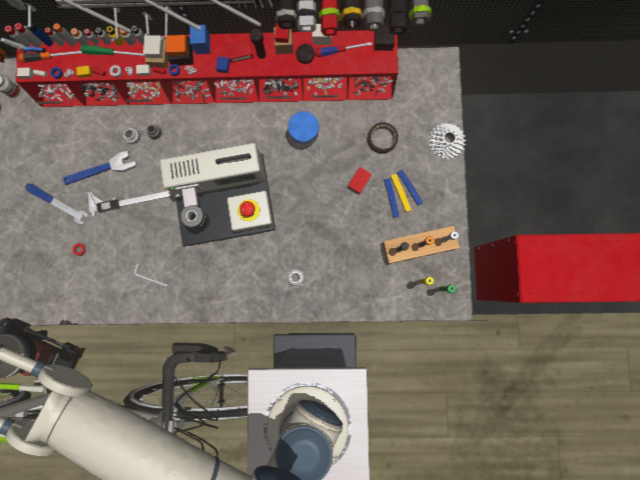

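The scene view shows the tester with its red head at about (268,235) and the orange head at (410,299). In the top view the coil is at about (193,216), the red head at (247,209) and the orange head at (429,240). The yellow and green look-alikes stand in front of the rack at (430,281) and (452,288).

```bash
cat > h.py <<'E'
import numpy as np,cv2,pickle
def ray(s,u,v,z):
    R=np.array(s["R"]);t=np.array(s["t"]);c=-R.T@t
    d=R.T@np.array([(u-s["cx"])/s["fx"],(v-s["cy"])/s["fy"],1]);return c+d*(z-c[2])/d[2]
def proj(s,X):
    p=np.array(s["R"])@np.array(X)+np.array(s["t"]);return np.array([s["fx"]*p[0]/p[2]+s["cx"],s["fy"]*p[1]/p[2]+s["cy"]])
def blob(s,lo,hi,box):
    "largest blob in HSV range inside box(u0,v0,u1,v1): centre, area, bbox"
    u0,v0,u1,v1=box
    h=cv2.cvtColor(np.ascontiguousarray(s["frame"][v0:v1,u0:u1]),cv2.COLOR_RGB2HSV)
    h[...,0]=(h[...,0].astype(int)+30)%180   # red -> 30
    m=cv2.inRange(h,np.array(lo),np.array(hi))
    n,_,st,ce=cv2.connectedComponentsWithStats(m)
    i=1+np.argmax(st[1:,4]);return ce[i]+[u0,v0],st[i]+[u0,v0,0,0,0]
RED=((20,150,60),(36,255,255)); ORA=((36,150,80),(50,255,255))
E
python3 - <<'E'
from h import *
T=pickle.load(open("top.pkl","rb"));S=pickle.load(open("scene.pkl","rb"))
b=blob(T,*RED,(230,190,265,230));print("red top",b,ray(T,*b[0],.09))
a=blob(S,*RED,(250,220,290,250));print("red scene",a,ray(S,*a[0],.088))
b=blob(T,*ORA,(415,230,440,252));print("or top",b,ray(T,*b[0],.145))
a=blob(S,*ORA,(395,285,425,320));print("or scene",a,ray(S,*a[0],.141))
print("coil",ray(T,193,216,.115)); print("silver",ray(T,455,235,.15),"black",ray(T,404,247,.15))
print("yel,green",ray(T,430,281,.14),ray(T,452,288,.14))
for p in [(384,241),(458,226),(460,250),(388,264)]: print("rack",ray(T,*p,.045))
for p in [(161,161),(258,144),(263,180)]: print("hous",ray(T,*p,.134))
for p in [(184,246),(275,230)]: print("base",ray(T,*p,.016))
E
```

```text
red top (array([246.99305556, 208.50694444]), array([241, 202,  13,  14, 144])) [0.56975436 0.14561569 0.09      ]
red scene (array([267.79220779, 234.31168831]), array([260, 228,  16,  13, 154])) [0.56543834 0.14091222 0.088     ]
or top (array([429.01960784, 240.39215686]), array([425, 237,   9,   8,  51])) [ 0.47407247 -0.31082645  0.145     ]
or scene (array([409.83458647, 300.47368421]), array([405, 294,  11,  15, 133])) [ 0.47258282 -0.3112263   0.141     ]
coil [0.54857126 0.2800816  0.115     ]
silver [ 0.48585324 -0.37333926  0.15      ] black [ 0.45833882 -0.24846068  0.15      ]
yel,green [ 0.37518388 -0.31025535  0.14      ] [ 0.35757676 -0.36271867  0.14      ]
rack [ 0.48368999 -0.21269032  0.045     ]
rack [ 0.52071238 -0.40966378  0.045     ]
rack [ 0.45681402 -0.41190977  0.045     ]
rack [ 0.42255526 -0.22141644  0.045     ]
hous [0.68907299 0.35954419 0.134     ]
hous [0.72870685 0.11099684 0.134     ]
hous [0.63480863 0.09827141 0.134     ]
base [0.4809398  0.33007254 0.016     ]
base [0.52114279 0.08019191 0.016     ]
```

Run:
```python
from station import r
from h import *
for y in (30,9,-13): print(y,r.inverse_kinematics([.568,.143,.25],[180,0,y]))
r.reach([.53,.20,.42],[180,0,30])
s=r.snapshot("wrist");pickle.dump(s,open("w1.pkl","wb"));cv2.imwrite("pics/w1.png",s["frame"][:,:,::-1])
print(r.sense()["clock"],r.sense()["contact_force"],(-np.array(s["R"]).T@s["t"]).round(3),np.round(s["R"],2).tolist())
```

```text
30 [ 1.08033795e+01  4.45365816e+00  8.70302910e+01 -2.54444375e-14
  8.85160509e+01  7.08033795e+01]
9 [ 1.08033795e+01  4.45365816e+00  8.70302910e+01 -2.54444375e-14
  8.85160509e+01  9.18033795e+01]
-13 [ 1.08033795e+01  4.45365816e+00  8.70302910e+01 -2.54444375e-14
  8.85160509e+01  1.13803380e+02]
1.8 [ 0.06185331  0.29039338 -0.19382211] [0.6   0.241 0.399] [[0.5, -0.87, -0.0], [-0.83, -0.48, 0.29], [-0.26, -0.15, -0.96]]
```

View pics/w1.png

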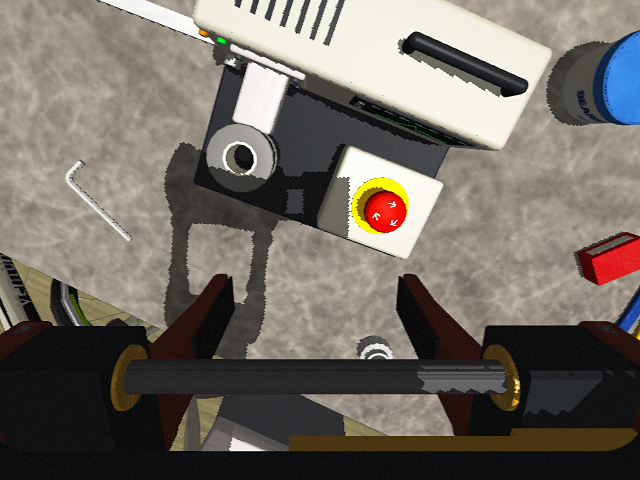

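The wrist view shows the red head at about (385,212) and the coil's white-lined mouth at about (241,156).

Run:
```python
from h import *
W=pickle.load(open("w1.pkl","rb"));T=pickle.load(open("top.pkl","rb"));S=pickle.load(open("scene.pkl","rb"))
c,st=blob(W,*RED,(350,180,420,245));print(c,st); P=ray(W,st[0]+st[2]/2,st[1]+st[3]/2,.086);print("stop wrist",P)
c,st=blob(W,(0,0,170),(180,60,255),(220,134,265,178));print(c,st)
C=ray(W,st[0]+st[2]/2-.5,st[1]+st[3]/2-.5,.115);print("coil wrist",C,"diam",st[2:4]*(.284)/W["fx"])
d=C-P;print(np.hypot(*d[:2]),np.degrees(np.arctan2(-d[0],d[1])))
for s,n in((T,"T"),(S,"S")): print(n,proj(s,[*P[:2],.088]),proj(s,C))
cv2.imwrite("pics/c1.png",cv2.hconcat([cv2.resize(W["frame"][120:190,200:280,::-1],(400,350),interpolation=0),cv2.resize(S["frame"][195:245,195:252,::-1],(400,350),interpolation=0)]))
```

```text
[384.50430697 211.01722788] [ 364  190   42   43 1277]
stop wrist [0.57255222 0.14800607 0.086     ]
[239.11724138 155.84137931] [222 141  35  34 290]
coil wrist [0.55250415 0.28718995 0.115     ] diam [0.02987172 0.02901824]
0.1406203340523323 8.19651881401999
T [246.20315005 207.58560871] [190.26103111 214.52283762]
S [267.79980309 232.49451994] [223.21168172 209.3899472 ]
```

View pics/c1.png

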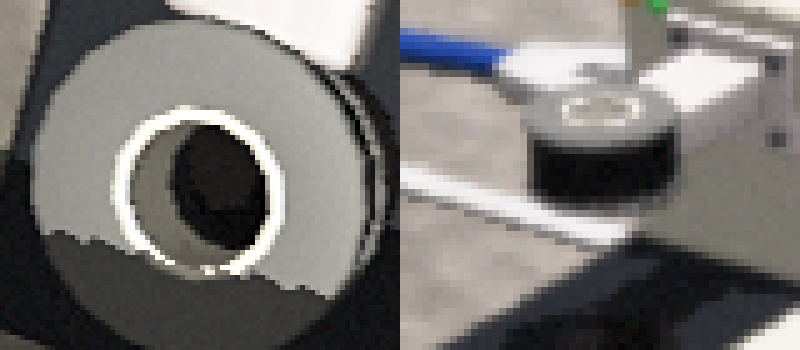

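The crop shows the liner ring centred at wrist pixel (240,158), and the scene view agrees with that within about 1 px. Next I grip the button head.

Run:
```python
from station import r
from h import *
def st(n):
    s=r.sense();print(n,round(s["clock"],2),s["tcp_pos"].round(4),s["orientation"].round(1),"F",s["contact_force"].round(1),"M",s["torque"].round(2),s["opening"].round(4),s["gripper_force"])
x,y=.572,.1473
r.reach([x,y,.32],[180,0,30]); st("above")
r.servo_line([x,y,.254],speed=.08); st("down")
r.grab(25); r.wait(.2); st("grab")
r.servo_line([x,y,.250],speed=.02); st("p1")
r.servo_line([x,y,.2475],speed=.02);r.wait(.2); st("p2")
s=r.snapshot("scene");cv2.imwrite("pics/s2.png",cv2.resize(s["frame"][180:290,190:336,::-1],(796,600)))
```

```text
Traceback (most recent call last):
AttributeError: 'float' object has no attribute 'round'
```

```bash
cat >> h.py <<'E'
def st(r,n):
    s=r.sense();print(n,round(s["clock"],2),s["tcp_pos"].round(4),s["orientation"].round(1),"F",s["contact_force"].round(1),"M",s["torque"].round(2),round(s["opening"],4),round(s["gripper_force"],1))
E
python3 - <<'E'
from station import r
from h import *
x,y=.572,.1473
st(r,"above")
r.servo_line([x,y,.254],speed=.08); st(r,"down")
r.grab(25); r.wait(.2); st(r,"grab")
r.servo_line([x,y,.250],speed=.02); st(r,"p1")
r.servo_line([x,y,.2475],speed=.02);r.wait(.2); st(r,"p2")
s=r.snapshot("scene");cv2.imwrite("pics/s2.png",cv2.resize(s["frame"][180:290,190:336,::-1],(796,600)))
E
```

```text
above 2.35 [0.5719 0.1479 0.3207] [-180.   -0.   30.] F [ 0.5 -0.1  0.4] M [-0.05  0.09  0.03] 0.0877 0.0
down 3.33 [0.5722 0.1473 0.2547] [ 1.8e+02 -1.0e-01  3.0e+01] F [0.2 0.  0.2] M [-0.04  0.09 -0.01] 0.0879 0.0
grab 4.34 [0.5719 0.1475 0.254 ] [-180.    0.   30.] F [-1.3  1.2  1.3] M [ 0.23  0.36 -0.01] 0.0389 25.0
p1 4.69 [0.572  0.1474 0.2488] [-180.    0.   30.] F [ 1.   3.1 -3.3] M [0.53 0.01 0.04] 0.0389 25.0
p2 5.17 [0.5719 0.1474 0.2479] [-180.   -0.   30.] F [-4.8  3.   3.5] M [ 0.55  0.73 -0.06] 0.0392 25.0
```

View pics/s2.png

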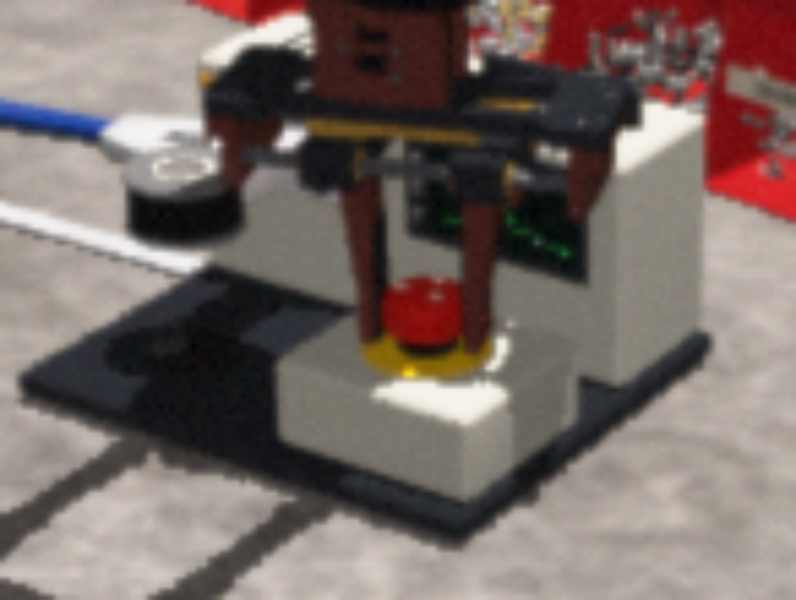

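The view shows the head gripped centrally, and it has snapped over centre: Fz went from negative to positive at the bottom. A small extra push comes first, then the twist while following the cam.

Run:
```python
from station import r
from h import *
x,y=.572,.1473
r.servo_line([x,y,.2468],speed=.01);r.wait(.15); st(r,"push")
z0=.2475
for k in (.15,.3,.45,.6,.74):
    r.servo_line([x,y,z0+.006*k],[180,0,30-np.degrees(k)],speed=.003 if k>.2 else .005); st(r,k)
r.servo_line([x,y,z0+.006],speed=.02); st(r,"up")
s=r.snapshot("scene")
r.let_go(); r.wait(.3); st(r,"open")
r.servo_line([x,y,.33],speed=.15)
q=r.snapshot("scene");st(r,"end")
p=pickle.load(open("scene.pkl","rb"))
cv2.imwrite("pics/s3.png",cv2.hconcat([cv2.resize(a["frame"][200:280,215:315,::-1],(400,320)) for a in (p,q)]))
print(blob(p,*RED,(250,220,290,250)),blob(q,*RED,(250,220,290,250)))
```

```text
push 5.62 [0.5719 0.1474 0.2479] [-180.   -0.   30.] F [-5.2  2.8  6.3] M [0.53 1.   0.06] 0.0392 25.0
0.15 6.08 [0.5719 0.1475 0.2484] [-180.     0.    21.4] F [-3.6  3.9  2. ] M [0.65 0.72 0.06] 0.0388 25.0
0.3 6.53 [0.5718 0.1476 0.2494] [-180.     0.    12.8] F [-3.5  4.6  3.2] M [0.73 0.74 0.05] 0.0389 25.0
0.45 6.98 [0.5718 0.1477 0.2503] [-179.9    0.     4.2] F [-3.5  4.4  2.7] M [0.78 0.76 0.07] 0.0392 25.0
0.6 7.43 [0.5718 0.1478 0.2512] [-179.9    0.    -4.3] F [-3.   4.6  2. ] M [0.87 0.79 0.  ] 0.0391 25.0
0.74 7.87 [0.5718 0.1479 0.2521] [-179.9    0.   -12.4] F [-3.4  5.5  0.9] M [ 0.96  0.75 -0.01] 0.0392 25.0
up 8.12 [0.5718 0.1479 0.254 ] [-179.9    0.   -12.4] F [-4.4  5.6  3.7] M [0.97 0.87 0.03] 0.0391 25.0
open 9.36 [0.572  0.1473 0.2535] [180.    0.  -12.4] F [ 0.9 -0.4 -0.1] M [ 0.01  0.11 -0.03] 0.088 0.0
end 10.07 [0.5718 0.1472 0.3284] [ 1.799e+02  1.000e-01 -1.240e+01] F [ 0.  -0.3  0.9] M [0.02 0.15 0.03] 0.0875 0.0
(array([267.79220779, 234.31168831]), array([260, 228,  16,  13, 154])) (array([267.76821192, 234.52980132]), array([260, 229,  16,  12, 151]))
```

View pics/s3.png

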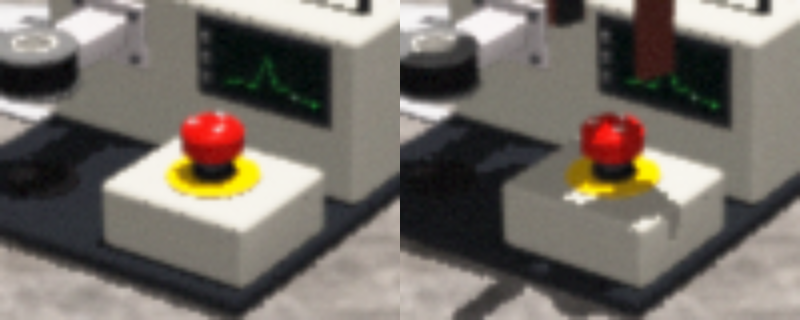

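The head is back at its released height; its centroid is within 0.2 px of the start image. Next I look closely at the rack.

Run:
```python
from station import r
from h import *
r.servo_line([.572,.1473,.40],speed=.2)
r.reach([.4735,-.311,.42],[180,0,102.4])
r.wait(.2)
s=r.snapshot("wrist");pickle.dump(s,open("w2.pkl","wb"));cv2.imwrite("pics/w2.png",s["frame"][:,:,::-1])
st(r,"rack"); print(proj(s,[.4735,-.311,.151]))
u,v=proj(s,[.4735,-.311,.145]).astype(int)
c,b=blob(s,*ORA,(u-40,v-40,u+40,v+40));print(c,b)
for z in (.141,.151):print(ray(s,b[0]+b[2]/2-.5,b[1]+b[3]/2-.5,z))
```

```text
rack 13.22 [ 0.4737 -0.3108  0.42  ] [180.    0.  102.4] F [ 0.1 -0.8  1.2] M [-0.09 -0.02  0.02] 0.0877 0.0
[314.86213789 243.65071195]
[317.55445545 235.45214521] [306 225  25  29 303]
[ 0.47582429 -0.30976691  0.141     ]
[ 0.4750733  -0.30674056  0.151     ]
```

View pics/w2.png

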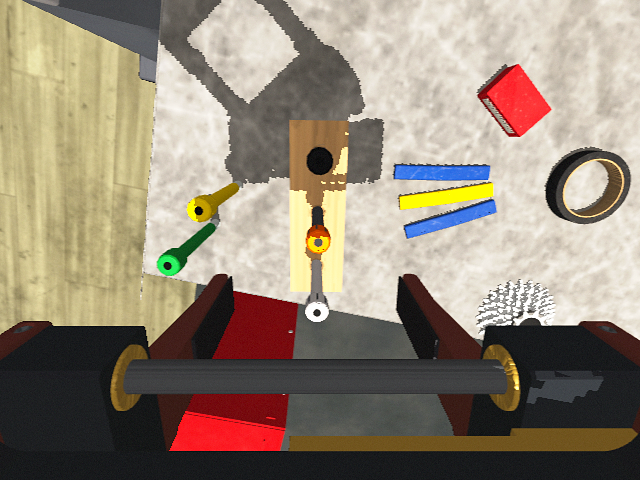

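The wrist view shows the orange head top at about (318,242), with black at (319,160), silver at (317,313), and yellow and green well to the left. I'll grip it across the row.

Run:
```python
from station import r
from h import *
x,y=.475,-.3103
r.servo_line([x,y,.42],speed=.05)
r.servo_line([x,y,.304],speed=.1); st(r,"down")
r.grab(35); r.wait(.2); st(r,"grab")
r.servo_line([x,y,.324],speed=.05); st(r,"l1")
r.servo_line([x,y,.47],speed=.12); r.wait(.2); st(r,"l2")
s=r.snapshot("scene");pickle.dump(s,open("s4.pkl","wb"))
b=blob(s,*ORA,(370,130,470,320));print(b[1],proj(s,[x,y,.307]))
u,v=b[0].astype(int)
cv2.imwrite("pics/s4.png",cv2.resize(s["frame"][v-70:v+130,u-110:u+110,::-1],(660,600)))
```

```text
down 14.78 [ 0.4751 -0.3104  0.305 ] [1.799e+02 1.000e-01 1.024e+02] F [ 0.6 -0.9 -0.7] M [-0.08  0.05  0.05] 0.0875 0.0
grab 16.05 [ 0.475  -0.3103  0.304 ] [180.    0.  102.4] F [ 0.2  0.6 -0.3] M [-0.05 -0.03 -0.03] 0.0194 35.0
l1 16.6 [ 0.475  -0.3103  0.3244] [180.    0.  102.4] F [-0.5  0.4 -0.8] M [-0.09  0.06 -0.  ] 0.0189 35.0
l2 18.17 [ 0.4751 -0.3103  0.4693] [-1.800e+02 -1.000e-01  1.024e+02] F [ 0.1 -0.9 -0.6] M [-0.03  0.07 -0.  ] 0.0191 35.0
[441 170   7   8  22] [420.30360556 214.94327118]
```

View pics/s4.png

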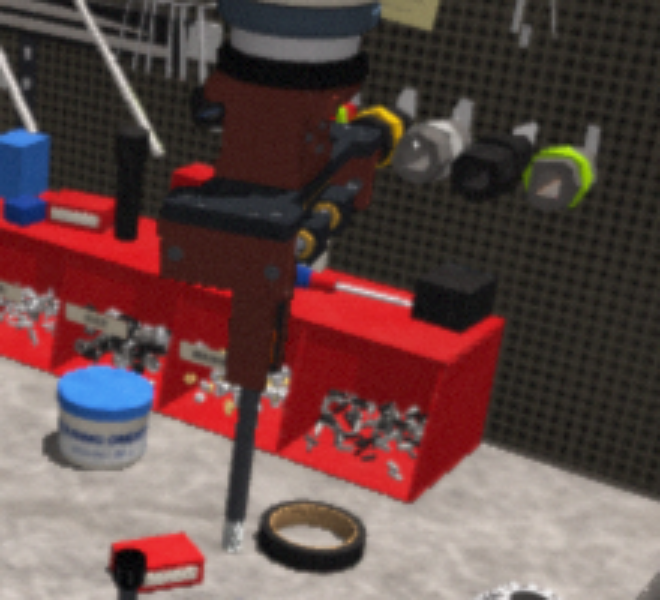

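The view shows the orange axle hanging in the grip with the thread down, tip near scene pixel (412,288). I'll carry it over the coil and compare tip and mouth there.

Run:
```python
from station import r
from h import *
S4=pickle.load(open("s4.pkl","rb"));print("tip exp",proj(S4,[.475,-.3103,.176]),"rod exp",proj(S4,[.475,-.3103,.27]))
x,y=.5522,.2868
r.reach([x,y,.472],[180,0,102.4])
r.servo_line([x,y,.440],speed=.08); r.wait(.4); st(r,"above")
for n in("scene","wrist"):
    s=r.snapshot(n);pickle.dump(s,open(n+"5.pkl","wb"))
    print(n,"tip",proj(s,[x,y,.146]),"top of thread",proj(s,[x,y,.167]),"rod",proj(s,[x,y,.24]),"mouth",proj(s,[.5525,.2872,.115]))
S=pickle.load(open("scene5.pkl","rb"));W=s
u,v=proj(W,[x,y,.12]).astype(int);print(u,v)
cv2.imwrite("pics/c5.png",cv2.hconcat([cv2.resize(S["frame"][150:250,190:257,::-1],(402,600),interpolation=0),cv2.resize(W["frame"][v-60:v+60,u-39:u+40,::-1],(395,600),interpolation=0)]))
```

```text
tip exp [412.10440028 283.05302392] rod exp [417.86988855 235.15984805]
above 21.32 [0.5522 0.2868 0.4403] [180.   -0.  102.4] F [ 0.1 -0.  -1.5] M [-0.05  0.04 -0.  ] 0.0189 35.0
scene tip [222.37967248 198.18350043] top of thread [221.79884616 190.39620813] rod [219.70929368 162.38102465] mouth [223.20782689 209.3893587 ]
wrist tip [315.0983582  234.29118668] top of thread [315.08493028 241.77998992] rod [315.01676456 279.79627652] mouth [315.5156863  224.64878128]
315 226
```

View pics/c5.png

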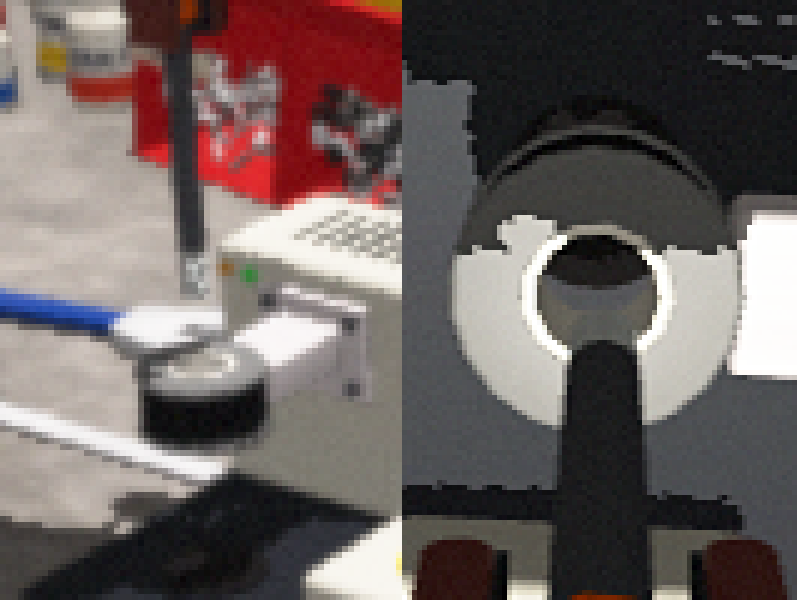

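Both crops agree on the layout: in the wrist crop the rod axis is at u≈316.4 and the liner ring centre at (315.4,225.8), and the scene crop shows the tip at (223,199.5) above the mouth at (223.6,210.2). The rod sits about 1 mm too far in +x and +y, so I'll correct that and lower it.

Run:
```python
from station import r
from h import *
x,y=.5512,.2861
r.servo_line([x,y,.440],speed=.02)
r.servo_line([x,y,.410],speed=.04); st(r,"in")
r.servo_line([x,y,.336],speed=.04); r.wait(.5); st(r,"down")
for n in("scene","wrist"):
    s=r.snapshot(n);pickle.dump(s,open(n+"6.pkl","wb"))
    print(n,"axis@mouth",proj(s,[x,y,.115]),"tip",proj(s,[x,y,.042]),"rod",proj(s,[x,y,.14]))
S=pickle.load(open("scene6.pkl","rb"));W=s
u,v=proj(W,[x,y,.12]).astype(int);print(u,v)
cv2.imwrite("pics/c6.png",cv2.hconcat([cv2.resize(S["frame"][160:260,190:257,::-1],(402,600),interpolation=0),cv2.resize(W["frame"][v-60:v+60,u-39:u+40,::-1],(395,600),interpolation=0)]))
```

```text
in 22.57 [0.5512 0.2861 0.4104] [180.   -0.  102.4] F [ 0.9  0.2 -0. ] M [-0.05  0.05  0.03] 0.0191 35.0
down 25.07 [0.5512 0.2861 0.336 ] [-180.     0.   102.4] F [ 0.5 -0.3 -1.1] M [-0.1   0.07  0.03] 0.019 35.0
scene axis@mouth [223.10157988 209.65793298] tip [225.0165982  235.28770599] rod [222.4227172  200.57232992]
wrist axis@mouth [315.14740333 266.39385361] tip [315.20791496 234.30473218] rod [315.11652411 282.76900465]
315 269
```

View pics/c6.png

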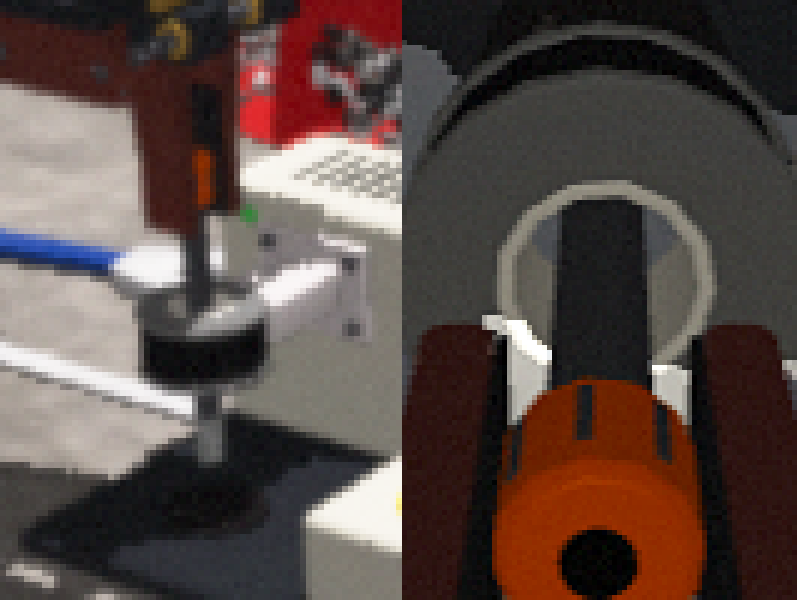

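The wrist crop shows the rod (u≈315) in the bore with the ring centre about 0.6 mm to its +x side. The scene crop shows the whole bright thread below the coil and clear of the base, with no contact force. I'll make that small centring nudge and then hand in.

Run:
```python
from station import r
from h import *
r.servo_line([.5517,.2862,.336],speed=.005); r.wait(1.0); st(r,"final")
print(r.hand_in())
```

```text
final 26.43 [0.5517 0.2862 0.336 ] [180.    0.  102.4] F [ 0.7 -0.1 -1.5] M [-0.08  0.04 -0.02] 0.0192 35.0
the job is handed in; nothing more can be done
None
```

The job is handed in at 26.4 s: I latched the stop button, twisted it until it sprang back up and let go of it, and the arm now holds the orange axle still, upright and centred in the coil to about 1 mm by the cameras, whole thread below the coil, with no contact seen.

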